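# Set the burner's air lever to the third click and press the igniter

## Robot

A 7-joint arm with a two-finger parallel gripper is mounted at the origin on the work surface. World frame = base frame: x ahead of the robot, y to its left, z up, the work surface at z = 0. Lengths are in m, angles in rad, forces in N, time in s.
With the tool pointing down it reaches from about 0.425 to 0.825 m from the base axis. Payload 3.6 kg.
Tool frame: the origin (TCP) lies where the fingers leave the gripper's body, on its centre line; the fingertips stand 73 mm ahead of it and the grasp point (between the pads) lies 54 mm ahead of it; x points along the fingers, y is the direction in which the jaws open and shut, and the axes are right-handed (so a half turn about x gives the same grasp; the last joint's range is limited). The gripper opens to 85 mm and grips with 20 to 120 N. Pads are 22 mm wide; open, the fingers measure 114 mm over their backs; the gripper's body (76 mm by 85 mm) begins 54 mm behind the grasp point. The pads swing forward as they close: fully open they stand 13 mm farther back than shut.
Start: joints at [1.175, 0.615, -0.013, 1.423, 0.008, 1.103, -0.04], TCP at [0.235, -0.606, 0.304] pointing down, gripper open.
Joint ranges: [-3.12, 3.12], [-0.3, 2.06], [-1.34, 1.32], [0.26, 2.42], [-1.36, 4.5], [0.01, 1.98], [-2.84, 2.84]. Speed limits (rad/s): [2.79, 2.79, 3.14, 3.14, 3.14, 3.14, 3.14].

## Interface

Orientations are given as a unit quaternion [x, y, z, w].
In Python, from station import arm, snapshot, camera_info, ticket gives the robot as it stands. Calls block until the motion is done:
- arm.movep(position, orientation): joint-space move of the TCP to a pose.
- arm.line_to(position, velocity=0.15, ori=None): straight line of the TCP; ori=None keeps the orientation; velocity is the mean speed in m/s.
- arm.move_j(angles): joint-space move.
- arm.move_gripper(opening, effort=None): opening from 0.0 (shut) to 1.0 (fully open); effort is the grip in N (None keeps the last); returns when the fingers have stopped.
- arm.pause(seconds).
- arm.ik(position, orientation): joint angles nearest the present ones, or None.
- snapshot(name): name is "side" or "top" or "wrist"; returns the picture (480x640x3 uint8, blue, green, red); there is no depth.
- camera_info(name): a dict with "fx", "fy", "cx", "cy" (pixels), "R" (3x3) and "t" (3): a world point X has camera coordinates R X + t; the wrist camera has in their place "T_tool_cam" (4x4, takes a point from camera to tool coordinates, whose origin is the TCP and whose axes are the tool frame's). Camera axes: x right, y down, z forward; pixel columns grow to the right and rows downward; lengths in m; the calibration is good to about 2 mm. The wrist camera is an equidistant fisheye: a pixel r from the principal point sees the ray r / f radians off the axis. A picture is of the moment at which its call begins: read the wrist's pose just before it. camera_info takes no time and is no camera call.
A pose or a line that the arm cannot do raises arm.MotionError and nothing moves.
- ticket.finish_job(): hands the job in, once; it reports no verdict.
Readings, each from a call of its own:
- arm.read_time(): time.
- arm.read_joint_positions(): joint angles.
- arm.read_dq(): joint speeds.
- arm.read_effort(): joint torques, N m.
- arm.read_tool_pos(): TCP position.
- arm.read_eef_rot(): TCP orientation.
- arm.read_ft_force(): force on the tool from outside, world axes, zero at the start.
- arm.read_wrist_torque(): the same for the moment, N m.
- arm.read_opening(): opening from 0.0 (shut) to 1.0 (fully open).
Only numpy, scipy, OpenCV 4.12 (cv2) and the standard library are available. Lean on these libraries where they do the work, as an engineer would, in place of code of your own. Each camera call takes 0.05 s, during which the arm holds its last target. There are 200 camera calls.

## Task

Get the glass shop's bench burner ready: with the fingertips, gently push the slide lever on the green air control box away from its closed stop, feeling the clicks, and stop when it sits in the third click notch, never running past it. Then, with the lever left there, press the igniter button on the grey pedestal fully down and let it spring back. Only push and press: do not grip the lever, and leave the other things on the bench alone.

Things in the scene. Friction and masses are not known exactly. Their poses are not given: they have to be found in the camera images.
- gate_box: Air control box, fixed to the bench: green, 90 (x) x 200 (y) x 60 mm high with a flat steel top plate 60 mm above the bench. Origin: centre of its underside. The lever slides along its long own y axis in a slot down the middle of the top; closed stop at own y = -50 mm, opening towards own +y. On the own -x side of the slot the closed stop is marked by one long, thick dark bar and each click notch by a short thin bar. Its yaw differs from run to run by up to 0.5 rad.
- lever_top (a point): Centre of the upper end of the slide lever: an upright black paddle 40 mm wide (own x of the box), 12 mm thick (own y, the direction of sliding), from 10 mm to 55 mm above the box top on a stem 10 mm across. This point is 55 mm above the box top, 115 mm above the bench. Axes as the box's. Push on its broad face on the closed-stop side; the space behind it, above the flat box top, is free.
- gate_lever (a joint): Slide of the lever from its closed stop towards the box's own +y, in m: 0 at the stop (where it starts), 0.100 at the far end. Click notches at 0.020, 0.040, 0.060 (the third), 0.080, 0.100; crests half-way between (0.010, 0.030, 0.050...). Resistance rises to about 6 N half-way up to a crest and fades at it; past it the lever snaps ahead into the next notch and stays.
- igniter_box: Igniter pedestal, fixed to the bench: grey, 85 x 85 x 50 mm high, carrying the igniter button in its steel housing at the centre of its top. Origin: centre of its underside. It may stand left or right of the air control box.
- igniter_top (a point): Centre of the upper face of the igniter button, a black round push button 36 mm across that is pressed straight down; this face is 73 mm above the bench when up.
- igniter (a joint): How far the igniter button is pressed, in m: 0 up, 0.007 fully down. Springs back by itself; fully down takes about 5 N.
- vase: Dark red glass vase standing loose beyond the work, a round bulb with a flared trumpet mouth, 68 mm across, 112 mm tall. Origin: centre of its underside. Leave alone.
- cup: Loose steel cup, 68 mm across, 75 mm tall. Origin: centre of its underside. Leave alone.
- cork_block: Loose wooden block with a cork face, 55 x 75 x 44 mm high. Origin: centre of its underside. Leave alone.
- paddle: Loose graphite paddle with a wooden handle lying to the robot's right, 220 mm long along its own x (handle to -x), 60 mm wide, 22 mm high. Origin: on its underside near the joint of blade and handle. Leave alone.
There are look-alikes about, which are no part of the job. Leave any blue, purple or turquoise look-alike of the igniter_box alone.

How it is judged:
On the way, in this order (a step that is already met when the one before it is completed fails the run):
1. the lever sits in the third click notch (value of joint gate_lever between 0.055 and 0.065 m), for 0.3 s.
2. the igniter button is fully down (value of joint igniter above 0.0055 m), for 0.05 s.
At the end, for the whole second after the job is handed in: The lever rests in the third click notch (60 mm from the closed stop, within 5 mm) and the igniter button, having been pressed at least 5.5 of its 7 mm, is up again (within 1.5 mm) (all of step 1 and value of joint igniter below 0.0015 m); the robot touches nothing.
It fails at once if the lever is run past the third notch, to the crest before the fourth (70 mm) (value of joint gate_lever above 0.07 m).
It fails at once if the igniter is pressed while the lever is not in the third notch (value of joint igniter above 0.0035 m and (value of joint gate_lever below 0.051 m or value of joint gate_lever above 0.069 m)).
It fails at once if the lever is gripped or forced (over 25 N on it from the fingers) (contact force between the fingers and gate_lever above 25 N).
It fails at once if a bystander is moved by more than 15 mm or lifted (distance of any of vase, cup, cork_block, paddle from where it was at the start of the episode above 0.015 m).
It also fails if it takes over 51 s, if anything falls off the work surface, if the arm or the gripper's body presses on something with over 40 N, if the wrist force passes 120 N, or if a joint passes its speed limit or range.

## Working session

There is one attempt and no reset: what is moved stays moved. The work goes in short steps, each a Python script; the robot and the scene stay as the last script left them, time stands still between calls to the robot, and variables do not carry over. Pictures are saved under pics/ and viewed, about 8 in all and at most 12, crops included, and the job is handed in when it is done.

```bash
mkdir -p pics; ls; python3 - <<'E'
from station import arm, snapshot, camera_info
import cv2
for n in ("top","side"):
    cv2.imwrite(f"pics/{n}0.png",snapshot(n))
    c=camera_info(n); print(n,{k:(v.tolist() if hasattr(v,'tolist') else v) for k,v in c.items()})
print(camera_info("wrist"))
print(arm.read_time(),arm.read_eef_rot(),arm.read_tool_pos())
E
```

```text
pics
top {'fx': 549.142962354357, 'fy': 549.142962354357, 'cx': 318.8889384590193, 'cy': 232.1955213826065, 'R': [[-0.00298403873693053, -0.9998814117983958, -0.015108204819338302], [-0.9891379139640195, 0.005171625765544821, -0.14689942629516606], [0.1469601397376999, 0.014505744620243772, -0.9890360462092816]], 't': [-0.11933883795789148, 0.5338623148523016, 1.2359842769057205]}
side {'fx': 566.2957157230738, 'fy': 566.2957157230738, 'cx': 322.1248721291508, 'cy': 249.92578857162593, 'R': [[0.9882965575831046, -0.15055761972411902, -0.024542155822021055], [-0.0943576689258639, -0.4769406581695535, -0.8738559600412819], [0.11986052137489579, 0.8659445777460593, -0.4855650766765846]], 't': [-0.5304543773926887, 0.08848615858671147, 1.4902167254798702]}
{'fx': 371.64829954431775, 'fy': 371.64829954431775, 'cx': 313.04429106138383, 'cy': 244.43640534230423, 'T_tool_cam': array([[ 2.75032561e-04, -2.96011331e-01,  9.55184389e-01,
        -7.04524966e-02],
       [ 9.99999785e-01, -4.87018556e-04, -4.38863447e-04,
         2.61016744e-04],
       [ 5.95101075e-04,  9.55184304e-01,  2.96011134e-01,
        -7.54286480e-02],
       [ 0.00000000e+00,  0.00000000e+00,  0.00000000e+00,
         1.00000000e+00]])}
0.1 [-0.69487187 -0.13082664  0.69522794 -0.12921143] [ 0.23473917 -0.60557619  0.30284738]
```

View pics/top0.png

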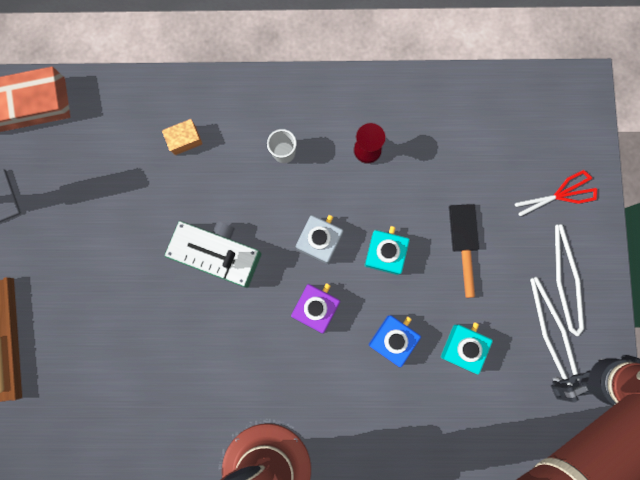

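View pics/side0.png

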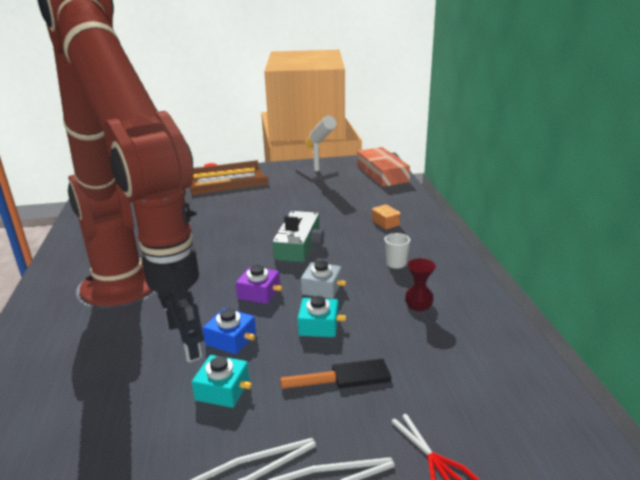

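```bash
cat > h.py <<'E'
import numpy as np, cv2
from scipy.spatial.transform import Rotation as Ro
from station import arm, snapshot, camera_info, ticket
def cast(n,uv,z):
    c=camera_info(n); R=np.array(c["R"]); t=np.array(c["t"])
    d=R.T@np.array([(uv[0]-c["cx"])/c["fx"],(uv[1]-c["cy"])/c["fy"],1]); o=-R.T@t
    return o+d*(z-o[2])/d[2]
def biggest(m):
    return max(cv2.findContours(m,cv2.RETR_EXTERNAL,cv2.CHAIN_APPROX_NONE)[0],key=cv2.contourArea)
E
python3 - <<'E'
from h import *
im=cv2.imread("pics/top0.png")
hsv=cv2.cvtColor(im,cv2.COLOR_BGR2HSV)
m=((hsv[...,2]>190)&(hsv[...,1]<45)).astype(np.uint8)*255
roi=np.zeros_like(m); roi[210:300,155:270]=m[210:300,155:270]
roi=cv2.morphologyEx(roi,cv2.MORPH_CLOSE,np.ones((9,9)))
r=cv2.minAreaRect(biggest(roi)); b=cv2.boxPoints(r); print(r)
B=np.array([cast("top",p,.06) for p in b]); print(B.round(4)); print("centre",B.mean(0),[np.linalg.norm(B[i]-B[i-1]) for i in range(4)])
e=max((B[i]-B[i-1] for i in range(4)),key=np.linalg.norm); e=e*np.sign(e[1]); print("yaw",np.arctan2(-e[0],e[1]))
# grey igniter button: dark disc in white housing
g=(hsv[...,2]<60).astype(np.uint8)*255; q=np.zeros_like(g); q[222:252,305:335]=g[222:252,305:335]
(c,rad)=cv2.minEnclosingCircle(biggest(q)); print("button",c,rad,cast("top",c,.073))
cv2.imwrite("pics/crop.png",cv2.resize(im[200:300,150:350],None,fx=4,fy=4,interpolation=cv2.INTER_CUBIC))
E
```

```text
((210.53167724609375, 252.91683959960938), (85.03839111328125, 37.646507263183594), 20.85445785522461)
[[0.4787 0.2308 0.06  ]
 [0.5598 0.203  0.06  ]
 [0.4889 0.0191 0.06  ]
 [0.4093 0.0483 0.06  ]]
centre [0.48416375 0.12529855 0.06      ] [np.float64(0.195255152706668), np.float64(0.08572163919026896), np.float64(0.197065875679971), np.float64(0.08479301194439277)]
yaw -0.36775301225386
button (319.0806579589844, 236.66128540039062) 6.978771686553955 [ 0.51806384 -0.12243445  0.073     ]
```

View pics/crop.png

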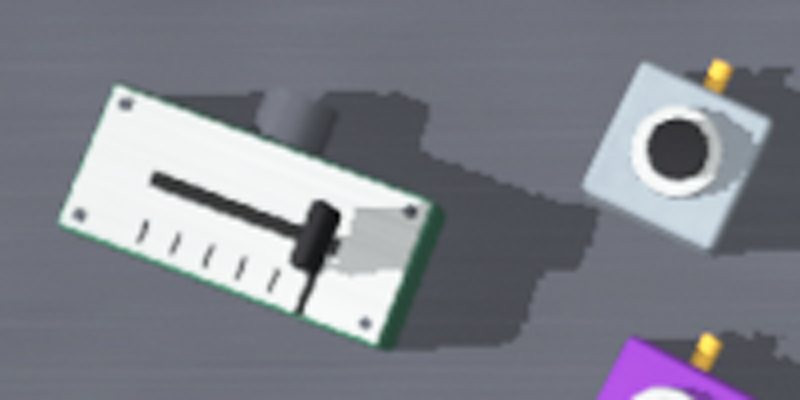

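The candidates for the igniter in the top view are grey (319,238), turquoise (388,250) and (470,349), purple (316,308) and blue (396,341). The crop confirms grey. The long bar is next to the lever at the right end of the box, so the lever opens towards world +y.

```bash
cat >> h.py <<'E'
C=np.array([.4842,.1253]); yaw=-.3678
ey=np.array([-np.sin(yaw),np.cos(yaw)]); ex=np.array([np.cos(yaw),np.sin(yaw)])
def quat(s=1):
    x=np.array([0,0,-1.]); y=s*np.r_[ex,0]; return Ro.from_matrix(np.c_[x,y,np.cross(x,y)]).as_quat()
def P(oy,z): return [*(C+oy*ey),z]   # TCP above own y
E
python3 - <<'E'
from h import *
best=None
for s in (1,-1):
    q=[arm.ik(P(oy,z),quat(s)) for oy,z in((-.1,.26),(-.1,.158),(0,.158))]
    print(s,[None if a is None else np.round(a,2).tolist() for a in q])
    if all(a is not None for a in q) and (best is None or abs(q[0][6])<best[0]): best=(abs(q[0][6]),s)
s=best[1]; open("s.txt","w").write(str(s))
arm.move_gripper(0.0)
arm.movep(P(-.1,.26),quat(s)); print(arm.read_time(),arm.read_ft_force())
arm.line_to(P(-.1,.158),.12)
print(arm.read_time(),arm.read_tool_pos(),arm.read_ft_force(),arm.read_opening())
a,b=snapshot("side"),snapshot("wrist")
cv2.imwrite("pics/a.png",np.hstack([cv2.resize(a[180:300,230:370],(400,343)),cv2.resize(b,(400,343))]))
E
```

```text
1 [[0.18, 0.39, -0.4, 2.03, 0.22, 0.76, -0.73], [0.04, 0.55, -0.23, 2.14, 0.26, 0.48, -0.76], [-0.09, 0.61, -0.31, 2.0, 0.33, 0.57, -0.99]]
-1 [[0.63, 0.6, -1.15, 2.01, 0.68, 0.97, 1.91], [0.58, 0.84, -1.15, 2.12, 1.03, 0.92, 1.59], [0.38, 0.89, -1.15, 1.99, 1.01, 1.0, 1.48]]
3.2667 [ 0.51428386 -0.511741   -0.24034972]
4.2667 [0.44865332 0.0320424  0.15845116] [0.49472714 0.34465041 0.62272853] -0.002586516736147326
```

View pics/a.png

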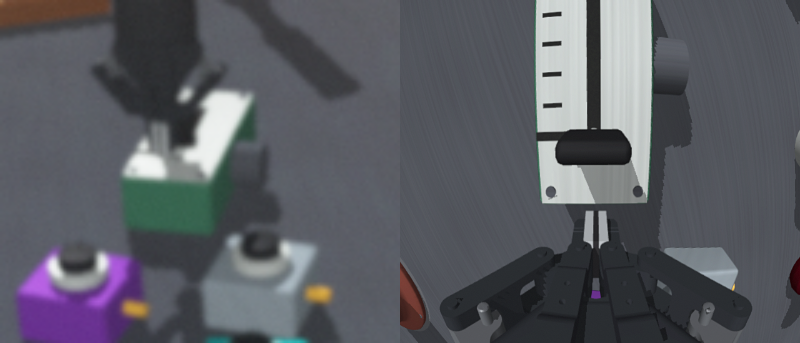

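Fingers are centred behind the paddle with the axes aligned. Next I push slowly and log force against travel, stopping short of the third crest.

```bash
python3 - <<'E'
from h import *
arm.line_to(P(-.075,.158),.05)
f0=np.array(arm.read_ft_force()); log=[]
def step(oy,v=.012):
    arm.line_to(P(oy,.158),v)
    f=-(np.array(arm.read_ft_force())-f0)[:2]@ey
    o=(np.array(arm.read_tool_pos())[:2]-C)@ey
    log.append((oy*1e3,o*1e3,f)); return f
oy=-.075; c0=None
while oy<-.03:
    oy+=.0015; f=step(oy)
    if c0 is None and f>1: c0=oy; print("contact",c0)
    if f>15 or (c0 and oy>c0+.038): break
print(np.round(log,1).tolist(),arm.read_time())
E
```

```text
contact -0.06449999999999999
[[-73.5, -73.7, -0.8], [-72.0, -71.9, -1.4], [-70.5, -70.4, -1.2], [-69.0, -68.9, -1.8], [-67.5, -67.4, -0.1], [-66.0, -66.3, -0.8], [-64.5, -65.2, 1.9], [-63.0, -63.8, 3.5], [-61.5, -62.2, 4.2], [-60.0, -60.8, 4.3], [-58.5, -58.2, 2.2], [-57.0, -55.2, -0.0], [-55.5, -55.0, -1.5], [-54.0, -53.8, -0.9], [-52.5, -52.4, -1.0], [-51.0, -50.9, -0.4], [-49.5, -49.4, -0.5], [-48.0, -47.9, -0.3], [-46.5, -46.6, -1.2], [-45.0, -45.6, 1.6], [-43.5, -44.3, 3.0], [-42.0, -42.8, 4.2], [-40.5, -41.3, 3.3], [-39.0, -39.3, 2.8], [-37.5, -35.4, -2.3], [-36.0, -35.2, -0.8], [-34.5, -34.3, 0.2], [-33.0, -32.9, -1.4], [-31.5, -31.4, -0.9], [-30.0, -29.9, -1.3]] 13.2667
```

Two clicks felt, 20 mm apart (snaps at about -57 and -37 mm). The lever is in notch 2, and the third snap should come near -17.

```bash
python3 - <<'E'
from h import *
arm.pause(.1); f0=np.array(arm.read_ft_force()); log=[]; oy=-.030; peak=0
while oy<-.0145:
    oy+=.001; arm.line_to(P(oy,.158),.012)
    f=-(np.array(arm.read_ft_force())-f0)[:2]@ey
    o=(np.array(arm.read_tool_pos())[:2]-C)@ey
    log.append((oy*1e3,o*1e3,f)); peak=max(peak,f)
    if f>15 or (peak>2.5 and oy>-.02 and f<.3): break
print(np.round(log,1).tolist(),arm.read_time())
arm.line_to(P(oy-.025,.158),.08)
arm.line_to(P(oy-.025,.24),.15)
q=arm.read_tool_pos(),arm.read_eef_rot()
cv2.imwrite("pics/b.png",snapshot("wrist"));t=snapshot("top"); cv2.imwrite("pics/bt.png",cv2.resize(t[200:300,150:350],(800,400)))
print(q,arm.read_time())
E
```

```text
[[-29.0, -28.9, 0.1], [-28.0, -27.9, 0.1], [-27.0, -26.9, -0.7], [-26.0, -26.3, 0.6], [-25.0, -25.5, 2.2], [-24.0, -24.7, 3.4], [-23.0, -23.6, 4.0], [-22.0, -22.6, 3.4], [-21.0, -21.7, 5.0], [-20.0, -20.6, 4.6], [-19.0, -18.9, 3.0], [-18.0, -16.0, -0.3]] 16.3667
(array([0.46833487, 0.08515455, 0.23950271]), array([-0.58262914, -0.40032784,  0.58327571, -0.40008792])) 17.625
```

View pics/b.png

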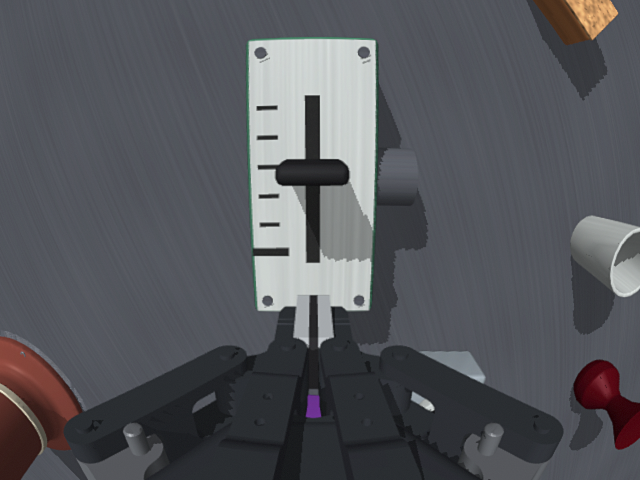

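The wrist view shows the paddle (312,172) level with the third thin bar (267,167), which agrees with three felt snaps. Next I cross-check the button from the side view and press it.

```bash
python3 - <<'E'
from h import *
im=cv2.imread("pics/side0.png").max(2); g=np.zeros_like(im); g[255:278,308:334]=(im[255:278,308:334]<70)*255
x,y,w,h=cv2.boundingRect(biggest(g)); print("side button",x,y,w,h,"top-face centre",cast("side",(x+w/2,y+h*.4),.073))
s=int(open("s.txt").read()); b=[.518,-.1225]
arm.movep([*b,.24],quat(s)); arm.line_to([*b,.155],.1)
print(arm.read_time(),arm.read_tool_pos())
t=snapshot("side"); cv2.imwrite("pics/c.png",cv2.resize(t[200:320,220:420],(800,480)))
E
```

```text
side button 308 255 19 7 top-face centre [ 0.51272721 -0.09155327  0.073     ]
19.4833 [ 0.51846823 -0.1223502   0.15554217]
```

View pics/c.png

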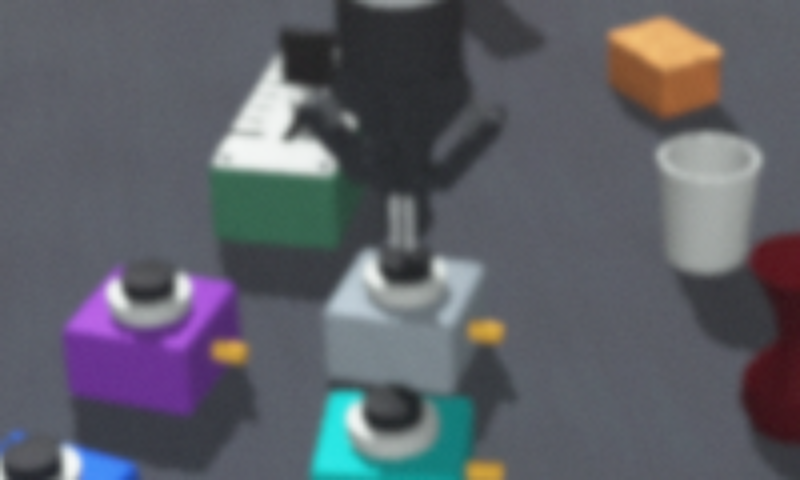

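My side-view mask ran to the edge of its region and caught dark bench, so that number is void. The picture shows the fingertips (403,245) directly over the grey pedestal's button (403,265). Pressing now.

```bash
python3 - <<'E'
from h import *
b=[.518,-.1225]; arm.pause(.1); f0=arm.read_ft_force()[2]; log=[]; z=.150
while z>.1345:
    z-=.001; arm.line_to([*b,z],.02)
    f=arm.read_ft_force()[2]-f0; log.append((z*1e3,arm.read_tool_pos()[2]*1e3,f))
    if f>14: break
arm.pause(.3); print(np.round(log,1).tolist(),arm.read_tool_pos(),arm.read_ft_force()[2]-f0)
arm.line_to([*b,.17],.06); arm.line_to([*b,.26],.15); arm.pause(.3)
print(arm.read_time(),arm.read_ft_force())
a,t=snapshot("side"),snapshot("top")
cv2.imwrite("pics/d.png",np.hstack([cv2.resize(a[190:300,220:360],(400,314)),cv2.resize(t[200:300,160:288],(400,314))]))
E
```

```text
[[149.0, 148.8, -2.1], [148.0, 148.0, -1.0], [147.0, 146.9, -1.5], [146.0, 145.9, -0.5], [145.0, 145.1, 0.9], [144.0, 144.1, 0.5], [143.0, 143.1, 1.6], [142.0, 142.0, 2.7], [141.0, 141.1, 2.5], [140.0, 140.1, 3.5], [139.0, 139.0, 4.6], [138.0, 138.7, 7.4], [137.0, 138.5, 13.2], [136.0, 138.4, 20.1]] [ 0.518104   -0.12242736  0.1384261 ] 19.76586087765877
25.4 [-0.94263807  0.00692225 -0.4477202 ]
```

View pics/d.png

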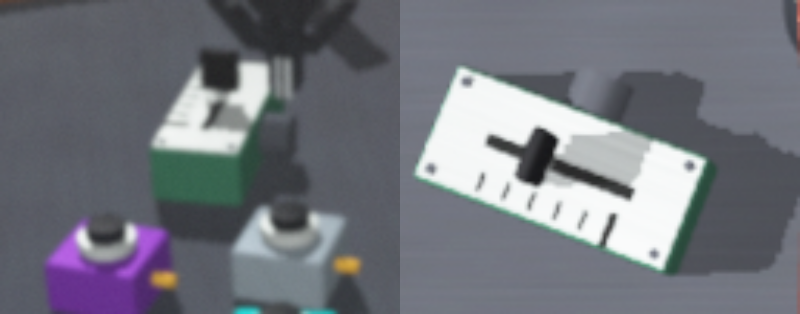

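The button moved about 7 mm with a spring rise to about 5 N, then met a hard stop at 20 N. It is back up now. The lever is still at the third short bar, the arm is clear and the force reads about zero, so I hand in.

```bash
python3 -c "
from station import ticket; print(ticket.finish_job())"
```

```text
the job is handed in; nothing more can be done
None
```

The lever is in the third click notch, the igniter has been pressed fully down and has sprung back, and the job is handed in. No verdict was reported.

- **Lever:** I pushed it with the shut fingertips and felt exactly three snaps about 20 mm apart, at no more than about 5 N. The wrist and top pictures both show it at the third short bar, and the top picture was taken after the igniter press.
- **Igniter:** I pressed the grey pedestal's button about 7 mm, down to its hard stop at about 20 N. The last side picture shows it up again.
- **At hand-in:** The arm was clear of everything, with force near zero at about 25 s of the 51 s. The bystanders were never approached, though I did not re-measure their positions.
- **Failed check:** My numeric side-view measurement of the button was void because the mask caught background. I replaced it with a look at the picture, which showed the fingertips over the button, and with the felt contact about 73 mm above the bench.

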